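Unclip a module and press it into the screwing jig as a third hand

TASK

Pull the taller of the two grey modules straight up off the instrument rail, against its sprung catch, and carry it upright to the screwing jig. Hold its flat back squarely against the jig's sprung press plate, its sides and its top flush with the plate's edges, and press steadily with about 10 N (between 6 and 14 N: the plate's pointer then stands between the two black marks of the gauge bar), never above 20 N. Finish while still gripping it up there and pressing it so, for a colleague to drive the screws from behind; leave the lower module on the rail and the other things where they are.

Things in the scene. Friction and masses are not known exactly. Their poses are not given: they have to be found in the camera images.
- tall_module_centre (a point): Centre (half-way up) of the taller module: loose light-grey block 56 (x) x 40 (y) x 70 mm (z), 0.11-0.23 kg, two sockets on top. Grip its free 40 mm sides from above. +x face, 28 mm off: flat back, two brass inserts. A slot in the underside, 20 mm deep, straddles the rail's blade. Pull straight up: catch resists over the first 14 mm, with up to about 10 N. Starts in either of the rail's two places.
- low_module_centre (a point): Centre (half-way up, 25 mm) of the other module, which stays on the rail: the same grey block, 56 x 40 mm, but only 50 mm tall, with one round socket on top.
- rail: Fixed rail: foot 70 (x) x 180 (y) x 8 mm, upright blade 9 mm thick along y, top 50 mm above the worktop. Origin: centre of the underside. Modules straddle the blade at y = +45 and -45 mm, undersides 30 mm above the worktop, backs to +x. On the -x side of each place a dark post, 58 mm high, 42 to 56 mm from the blade, carries a sprung roller that sits over a rib at the foot of the module's front.
- jig: Fixed screwing jig: grey base x = -50 to +90, y = -45 to +45 mm, 8 mm thick; origin on the worktop. A bracket 120 mm high stands at x = 66 to 76 mm; before it the steel press plate slides on two rods. +x is the direction to press. A gauge bar at y = -32 mm, 112 mm high, has two black marks, 10 mm apart; the plate's pointer moves along it.
- plate_face (a point): Centre of the press plate's front face; moves with the plate. The face is 40 mm wide (y) and 70 mm high (z, 50 to 120 mm above the worktop), like the module's back. +x points into the plate, the direction to press; z up. With the module in place its centre is 28 mm from this point towards -x, at the same height and y, module x along this x.
- press_plate (a joint): How far the press plate is pushed back, m: 0 at rest, hard stop at 0.022. Its spring has 800 N/m and no preload: 6 N at 0.0075 and 14 N at 0.0175 (the two gauge marks), 10 N at 0.0125.
- crucible: Bystander, loose: small white lidded porcelain crucible, 45 mm wide, 50 mm tall; origin at the centre of its underside. Leave alone.
- measure_glass: Bystander, loose: conical glass measure, 35 mm wide, 100 mm tall; origin at the centre of its underside. Leave alone.
- weighing_a: Bystander, loose: stoppered glass weighing bottle, 42 mm wide, 62 mm tall; origin at the centre of its underside. Leave alone.
There are look-alikes about, which are no part of the job. Leave any blue look-alike of the part that bears low_module_centre alone.

How it is judged (in metres and radians):
On the way:
1. the taller module is off the rail, gripped and held at least 35 mm above its seat (z of tall_module_centre in the frame of rail above 0.1 m and contact force between tall_module and rail below 0.1 N and contact force between the fingers and tall_module above 2 N), for 0.1 s.
At the end, for the whole second after the job is handed in: The taller module is gripped, still, upright and square to the press plate within 0.1 rad, its back on the plate, centred on it within 6 mm sideways and in height (nothing else carries it), pressing with 6 to 14 N; the lower module is in its place on the rail (contact force between tall_module and jig between 6 and 14 N and value of joint press_plate between 0.0065 and 0.0185 m and x of tall_module_centre in the frame of plate_face between -0.031 and -0.025 m and y of tall_module_centre in the frame of plate_face between -0.006 and 0.006 m and z of tall_module_centre in the frame of plate_face between -0.006 and 0.006 m and angle between the x axis of tall_module_centre and the x axis of plate_face, either way round below 0.1 rad and angle between tall_module_centre's own z axis and vertical below 0.1 rad and contact force between the fingers and tall_module above 3 N and linear speed of tall_module below 0.01 m/s and z of low_module_centre in the frame of rail below 0.06 m and distance of low_module_centre from where it was at the start of the episode below 0.015 m); the arm keeps its last pose, push and grip.
It fails at once if the module is pressed on the jig with more than 20 N (contact force between tall_module and jig above 20 N).
It fails at once if the lower module is moved more than 20 mm (distance of low_module_centre from where it was at the start of the episode above 0.02 m).
It fails at once if a bystander is moved more than 20 mm (distance of any of crucible, measure_glass, weighing_a from where it was at the start of the episode above 0.02 m).
It also fails if it takes over 40 s, if anything falls off the work surface, if the arm or the gripper's body presses on something with over 40 N, if the wrist force passes 120 N, or if a joint passes its speed limit or range.

ROBOT

A 7-joint arm with a two-finger parallel gripper is mounted at the origin on a cart in front of the work surface, level with it; the furniture and walls round the work are solid. World frame = base frame: x ahead of the robot, y to its left, z up, the work surface at z = 0. Lengths are in m, angles in degrees, forces in N, time in s.
With the tool pointing down it reaches from about 0.425 to 0.825 m from the base axis. Payload 3.6 kg.
Tool frame: the origin (TCP) lies on the centre line of the jaws, within the pads' length; the fingertips stand env.tip_extent ahead of it and the grasp point (between the pads) lies 6 mm ahead of it (env.tip_extent is the distance from the TCP to the fingertips, in m); z points along the fingers, y is the direction in which the jaws open and shut (so a half turn about z gives the same grasp; the last joint's range is limited). The gripper opens to 85 mm and grips with 20 to 120 N. Pads are 22 mm wide; open, the fingers measure 114 mm over their backs; the gripper's body (76 mm by 85 mm) begins 54 mm behind the grasp point. The pads swing forward as they close: fully open they stand 13 mm farther back than shut.
Start: joints at [70.617, 35.231, -0.722, 81.555, 0.464, 63.22, -2.315], TCP at [0.199, -0.619, 0.256] pointing down, gripper open.
Joint ranges: [-178.69, 178.69], [-17.37, 117.87], [-77.05, 75.6], [15.02, 138.74], [-78.02, 258.01], [0.78, 113.62], [-162.83, 162.83]. Speed limits (degrees/s): [159.86, 159.86, 180, 180, 180, 180, 180].

INTERFACE

Orientations are given as a 3x3 rotation matrix whose columns are the frame's x, y, z axes.
In Python, from workcell import readout, vision, job, env gives the robot as it stands. The module is installed in compiled form; this text tells all that it offers.
- The arm moves only by the tool apply_moves, never from a script. Its argument "steps" is one flat list of numbers, 7 for each row, row after row: the shift along the tool's x, y, z in mm, then the turn, a rotation vector about the tool's x, y, z in degrees, then the opening, from 0 (shut) to 1 (fully open). A call has exactly 8 rows; each row shifts and turns the pose as measured when the row begins, along the tool's axes as they then stand; what a row does not reach is not made up. A row lasts 1/12 s, in which the tool goes at most 41.7 mm and 7.16 degrees, less where a joint would pass 70% of its speed; a pose out of reach is approached as far as the arm can. A call with a gripper value outside its range is refused whole. The fingers move at their own pace and stop on an object; the grip force is fixed at half the most. Time passes only in rows, so rows that do not move let the fingers close, or fill a call up. It gives the time, the measured TCP pose, the force and the opening at its end, in the units of the state.
- readout.read_state(): the state, without advancing time (a new reading comes with each control period).
- vision.get_image(name): name is "side" or "top" or "wrist"; returns the picture (480x640x3 uint8, red, green, blue); there is no depth.
- vision.get_calibration(name): a dict with "fx", "fy", "cx", "cy" (pixels), "dist_coeffs" ([k1, k2, p1, p2, k3] as OpenCV has them; the pictures are not rectified), "position" and "orientation" of the camera in the world. Camera axes: x right, y down, z forward; pixel columns grow to the right and rows downward; lengths in m; the calibration is good to about 2 mm. A picture is of the moment at which its call begins: read the wrist's pose just before it. get_calibration takes no time and is no camera call; for the wrist camera it gives the pose at the moment of the call.
- job.finish_job(): hands the job in, once; it reports no verdict.
The state is a dict: "time": time; "joint_pos": joint angles; "dq": joint speeds; "joint_efforts": joint torques, N m; "ee_pos": TCP position; "ee_rot": TCP orientation; "contact_force": force on the tool from outside, world axes, zero at the start; "ft_torque": the same for the moment, N m; "gripper_width": finger opening in m.
Only numpy, scipy, OpenCV 4.12 (cv2) and the standard library are available. Lean on these libraries where they do the work, as an engineer would, in place of code of your own. Each camera call takes 0.05 s, during which the arm holds its last target.

## Working session

There is one attempt and no reset: what is moved stays moved. The work goes in short steps, Python scripts to look and compute and a tool call to move; the robot and the scene stay as the last step left them, time stands still between calls to the robot, and variables do not carry over. Pictures are saved under pics/ and viewed, and the job is handed in when it is done.

Besides the shell and the picture viewer there is one more tool, called by a JSON object that holds its "api" and its "payload", one argument or row to a line. apply_moves: Moves the arm, as the interface text tells. Its arguments: {"type":"object","properties":{"steps":{"type":"array","items":{"type":"number"}}},"required":["steps"]}

```bash
mkdir -p pics
python3 - <<'E'
from workcell import readout, vision, job, env
import cv2
s=readout.read_state();print({k:s[k] for k in ('time','ee_pos','ee_rot','contact_force','gripper_width')},env.tip_extent)
for n in ('side','top','wrist'):
    c=vision.get_calibration(n);print(n,c)
    cv2.imwrite(f'pics/{n}0.png',vision.get_image(n)[:,:,::-1])
E
```

```text
{'time': 0.0, 'ee_pos': array([ 0.19920041, -0.61796823,  0.25513135]), 'ee_rot': array([[ 9.51765602e-01,  3.06824943e-01, -8.32236250e-04],
       [ 3.06826069e-01, -9.51762431e-01,  2.45743507e-03],
       [-3.80888208e-05, -2.59425395e-03, -9.99996634e-01]]), 'contact_force': array([-0.08373354,  1.17970815,  0.41400599]), 'gripper_width': 0.08536564183460625} 0.025
side {'fx': 460.45640439047105, 'fy': 460.45640439047105, 'cx': 319.30067919868594, 'cy': 240.34128785762428, 'dist_coeffs': array([-0.02830435,  0.        ,  0.        ,  0.        ,  0.        ]), 'position': array([0.1470427 , 0.61810531, 0.72038548]), 'orientation': array([[-0.84056407, -0.34938617,  0.4139823 ],
       [-0.54133604,  0.57023135, -0.61789279],
       [-0.02018249, -0.74348202, -0.66845131]])}
top {'fx': 478.6018746536572, 'fy': 478.6018746536572, 'cx': 315.99488086248107, 'cy': 235.10724084131795, 'dist_coeffs': array([-0.11527385,  0.        ,  0.        ,  0.        ,  0.        ]), 'position': array([0.37452395, 0.04889804, 1.0541966 ]), 'orientation': array([[-1.04424283e-02, -9.84383414e-01,  1.75727772e-01],
       [-9.99945473e-01,  1.02658781e-02, -1.91374864e-03],
       [ 7.98625336e-05, -1.75738174e-01, -9.84436939e-01]])}
wrist {'fx': 348.36275346588326, 'fy': 348.36275346588326, 'cx': 320.5186730315831, 'cy': 232.3348731632798, 'dist_coeffs': array([-0.06239386,  0.        ,  0.        ,  0.        ,  0.        ]), 'position': array([ 0.26679892, -0.5974841 ,  0.37231152]), 'orientation': array([[ 0.30707031, -0.91372103, -0.26612348],
       [-0.95168275, -0.29563758, -0.08305635],
       [-0.00278577,  0.27876927, -0.96035407]])}
```

View pics/side0.png

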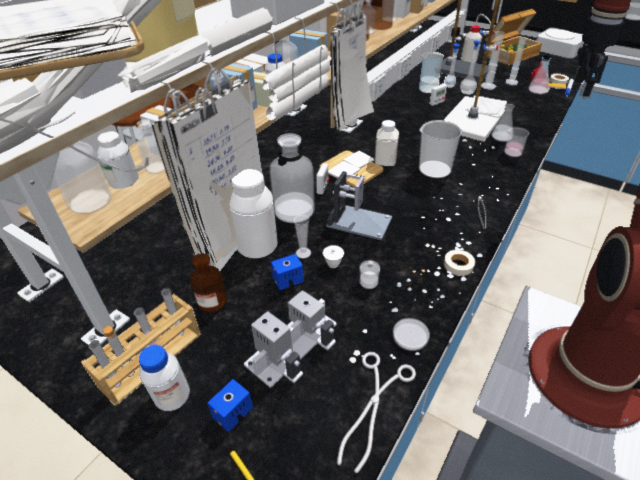

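View pics/top0.png

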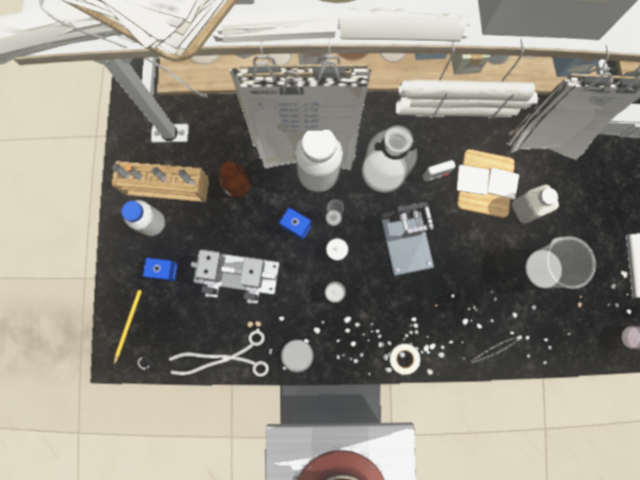

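View pics/wrist0.png

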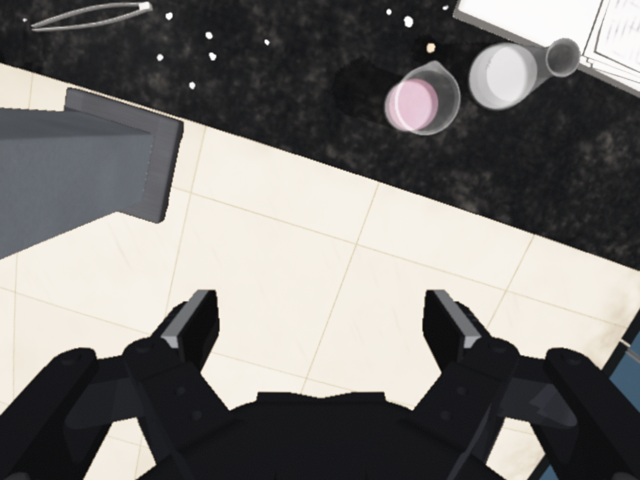

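The top view shows the rail at (236,273) with two grey modules, the jig at (408,240), and blue look-alikes at (295,222) and (160,269). In the side view the grey modules are at (272,335) and (306,312). I'll take close crops.

Run:
```python
import cv2,numpy as np
t=cv2.imread('pics/top0.png');s=cv2.imread('pics/side0.png')
a=cv2.resize(t[235:315,180:290],None,fx=7,fy=7,interpolation=cv2.INTER_CUBIC);cv2.imwrite('pics/c_top_rail.png',a)
a=cv2.resize(t[195:285,370:450],None,fx=6,fy=6,interpolation=cv2.INTER_CUBIC);cv2.imwrite('pics/c_top_jig.png',a)
a=cv2.resize(s[285:390,240:345],None,fx=5.5,fy=5.5,interpolation=cv2.INTER_CUBIC);cv2.imwrite('pics/c_side_rail.png',a)
a=cv2.resize(s[155:245,305:400],None,fx=6,fy=6,interpolation=cv2.INTER_CUBIC);cv2.imwrite('pics/c_side_jig.png',a)
```

```text
(no output)
```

View pics/c_top_rail.png

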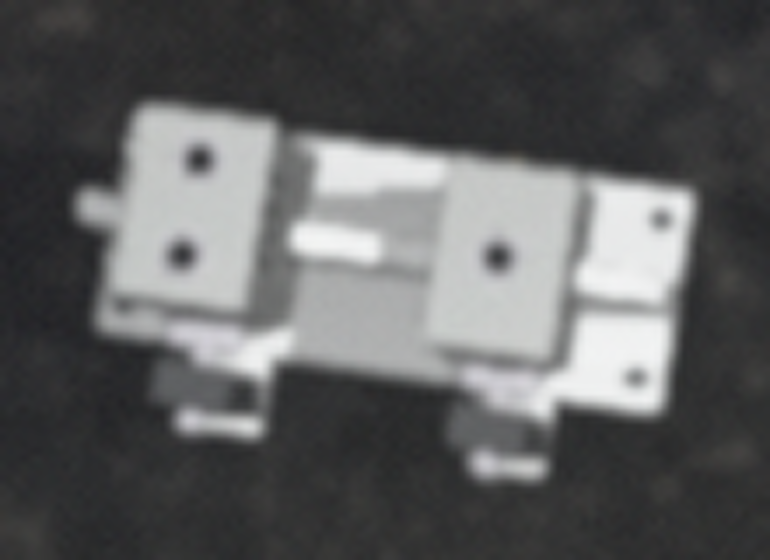

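View pics/c_side_rail.png

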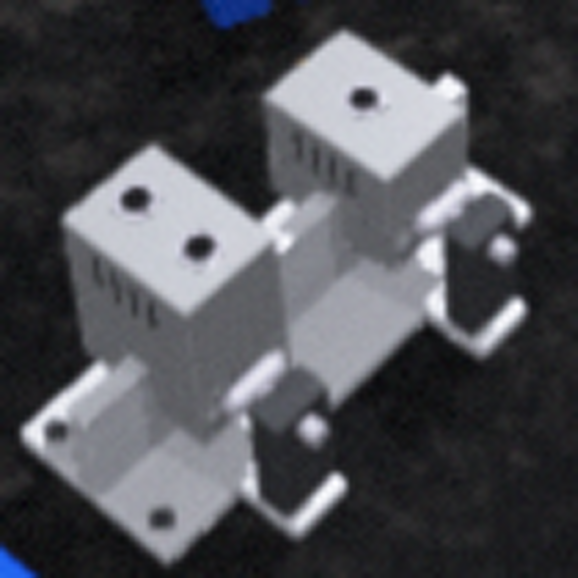

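View pics/c_top_jig.png

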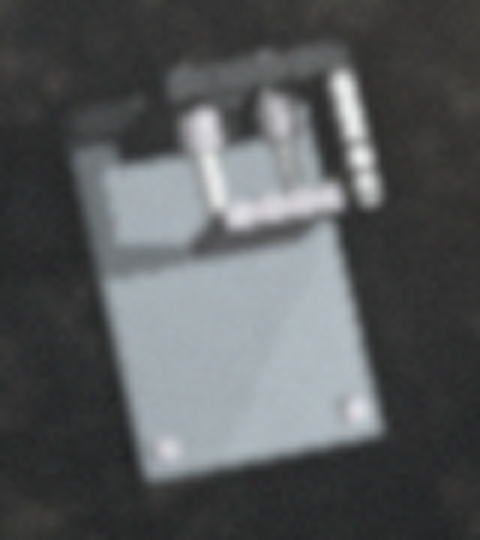

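View pics/c_side_jig.png

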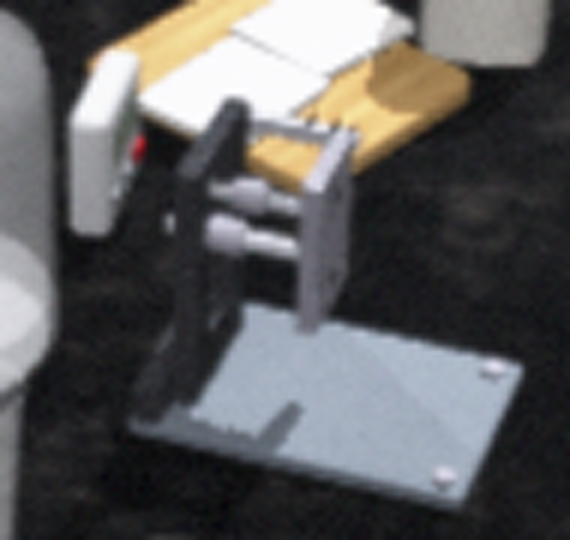

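Candidates for the taller module, in top-view pixels:
- Left grey block (208,265): two sockets, larger.
- Right grey block (250,271): one socket, so this is the low module.
- Blue blocks (295,222) and (160,269): look-alikes, left alone.

I choose the two-socket block. The close crop confirms it: it also stands taller in the side view at (272,330). Next I measure its position.

```bash
cat > h.py <<'E'
import numpy as np,cv2
from workcell import vision
def ray(n,px,c=None):
    c=c or vision.get_calibration(n)
    K=np.array([[c['fx'],0,c['cx']],[0,c['fy'],c['cy']],[0,0,1]])
    u=cv2.undistortPoints(np.array(px,float).reshape(-1,1,2),K,c['dist_coeffs']).reshape(-1,2)
    d=np.c_[u,np.ones(len(u))]@np.array(c['orientation']).T
    return np.array(c['position']),d
def plane(n,px,z,c=None):
    p,d=ray(n,px,c); return p+d*((z-p[2])/d[:,2])[:,None]
def tri(a,b):
    (p,d),(q,e)=a,b; out=[]
    for i in range(len(d)):
        A=np.c_[d[i],-e[i]];k=np.linalg.lstsq(A,q-p,rcond=None)[0]
        x=p+k[0]*d[i];y=q+k[1]*e[i];out.append(np.r_[(x+y)/2,np.linalg.norm(x-y)])
    return np.array(out)
def proj(n,P,c=None):
    c=c or vision.get_calibration(n)
    K=np.array([[c['fx'],0,c['cx']],[0,c['fy'],c['cy']],[0,0,1]])
    R=np.array(c['orientation']).T
    return cv2.projectPoints(np.array(P,float).reshape(-1,1,3),cv2.Rodrigues(R)[0],-R@np.array(c['position']),K,c['dist_coeffs'])[0].reshape(-1,2)
E
python3 - <<'E'
from h import *
np.set_printoptions(precision=4,suppress=True)
T=lambda a,x,y,k:(np.array(a,float)+.5)/k-.5+[x,y]
# order: back-left(+y), back-right, front-right, front-left
tt=T([(140,101),(279,121),(249,314),(107,292)],180,235,7)
st=T([(65,217),(152,145),(275,238),(188,315)],240,285,5.5)
# side view: which is which: print plane for both
a=plane('top',tt,.1);b=plane('side',st,.1);print(a,a.mean(0));print(b,b.mean(0))
for P in(a,):
    print([np.linalg.norm(P[i]-P[(i+1)%4]) for i in range(4)])
    for i,j in((0,3),(1,2)):
        v=P[i]-P[j];print('yaw x',np.degrees(np.arctan2(v[1],v[0])))
tl=T([(445,155),(583,178),(557,365),(425,345)],180,235,7);l=plane('top',tl,.08);print('low',l,l.mean(0))
f=T([(300,133),(695,190),(662,415),(95,330)],180,235,7);f=plane('top',f,.008);print('foot',f)
j=T([(148,482),(387,434),(74,148)],370,195,6);j=plane('top',j,.008);print('jig',j)
v=j[0]-j[1];print(np.linalg.norm(v),'jig yaw(y axis-90)',np.degrees(np.arctan2(v[1],v[0]))-90)
p=T([(223,226),(347,208)],370,195,6);p=plane('top',p,.12);print('plate',p,p.mean(0));v=p[0]-p[1];print(np.linalg.norm(v),np.degrees(np.arctan2(v[1],v[0]))-90)
p=T([(303,190),(353,133),(303,328)],305,155,6);print('plate side',plane('side',p[:2],.12),plane('side',p[2:],.05))
E
```

```text
[[0.5187 0.2835 0.1   ]
 [0.5125 0.2427 0.1   ]
 [0.4567 0.2501 0.1   ]
 [0.4633 0.2915 0.1   ]] [0.4878 0.267  0.1   ]
[[0.5146 0.2818 0.1   ]
 [0.5092 0.2452 0.1   ]
 [0.4553 0.2541 0.1   ]
 [0.4608 0.2907 0.1   ]] [0.485 0.268 0.1  ]
[np.float64(0.04132001408243672), np.float64(0.0562527888258027), np.float64(0.041921814059680484), np.float64(0.05598565520607077)]
yaw x -8.207128949851004
yaw x -7.5969736355506825
low [[0.5048 0.1973 0.08  ]
 [0.4977 0.1566 0.08  ]
 [0.443  0.1638 0.08  ]
 [0.4491 0.2024 0.08  ]] [0.4736 0.18   0.08  ]
foot [[0.5219 0.2546 0.008 ]
 [0.5026 0.1292 0.008 ]
 [0.4322 0.1394 0.008 ]
 [0.4599 0.3184 0.008 ]]
jig [[ 0.4707 -0.1241  0.008 ]
 [ 0.4871 -0.2135  0.008 ]
 [ 0.5958 -0.1011  0.008 ]]
0.09090691996965486 jig yaw(y axis-90) 10.420938953663438
plate [[ 0.5452 -0.1339  0.12  ]
 [ 0.5509 -0.1759  0.12  ]] [ 0.548  -0.1549  0.12  ]
0.04237351733310466 7.698099436849191
plate side [[ 0.5486 -0.1311  0.12  ]
 [ 0.5507 -0.1737  0.12  ]] [[ 0.5497 -0.1374  0.05  ]]
```

{"api": "apply_moves", "payload": {
  "steps": [0,0,-10,0,0,6.6,0.8,0,0,-10,0,0,6.6,0.8,0,0,-10,0,0,6.6,0.8,0,0,-10,0,0,6.6,0.8,28,-28,0,0,0,0,0.8,28,-28,0,0,0,0,0.8,28,-28,0,0,0,0,0.8,28,-28,0,0,0,0,0.8]
}}

```text
time: 0.82
ee_pos: [0.3179, -0.5316, 0.292]
ee_rot: [[0.98, -0.198, -0.014], [-0.198, -0.98, 0.004], [-0.014, -0.001, -1.0]]
contact_force: [0.4, -0.2, 0.2]
gripper_width: 0.0685
```

```bash
cat > st.py <<'E'
from workcell import readout
import numpy as np,sys
np.set_printoptions(precision=4,suppress=True)
s=readout.read_state();R=s['ee_rot'];p=s['ee_pos']
print('t',round(s['time'],2),'p',p,'phi',np.degrees(np.arctan2(R[1,0],R[0,0])).round(2),'z',R[:,2],'F',s['contact_force'],'M',s['ft_torque'],'w',round(s['gripper_width'],4),'q',np.round(s['joint_pos'],1))
if len(sys.argv)>3:
    g=np.array(list(map(float,sys.argv[1:4])));print('tool mm',(R.T@(g-p)*1000).round(1))
    if len(sys.argv)>4:
        from scipy.spatial.transform import Rotation as Q
        f=np.radians(float(sys.argv[4]));c,d=np.cos(f),np.sin(f)
        G=np.array([[c,d,0],[d,-c,0],[0,0,-1]]);print('turn',np.degrees(Q.from_matrix(R.T@G).as_rotvec()).round(2))
E
python3 st.py 0.5 -0.4 0.29 -8.7
```

```text
t 0.82 p [ 0.3179 -0.5316  0.292 ] phi -11.42 z [-0.0137  0.0042 -0.9999] F [ 0.4062 -0.1703  0.2237] M [-0.0144 -0.0707 -0.0112] w 0.0685 q [ 52.8  31.1   6.9  83.7  -3.3  66.1 -41.4]
tool mm [ 152.5 -165.1    0. ]
turn [-0.1   0.82 -2.72]
```

{"api": "apply_moves", "payload": {
  "steps": [28,-28,0,0,0,-2.7,0.7,28,-29,0,0,0,0,0.7,28,-29,0,0,0,0,0.7,28,-29,0,0,0,0,0.7,28,-29,0,0,0,0,0.7,12,-32,0,0,0,0,0.7,2,-38,0,0,0,0,0.7,2,-38,0,0,0,0,0.7]
}}

```text
time: 1.48
ee_pos: [0.5226, -0.2967, 0.286]
ee_rot: [[0.989, -0.149, -0.015], [-0.148, -0.989, 0.006], [-0.015, -0.004, -1.0]]
contact_force: [0.9, 0.4, 0.0]
gripper_width: 0.0596
```

{"api": "apply_moves", "payload": {
  "steps": [2,-38,0,0,0,0,0.7,2,-38,0,0,0,0,0.7,2,-38,0,0,0,0,0.7,2,-38,0,0,0,0,0.7,2,-38,0,0,0,0,0.7,2,-38,0,0,0,0,0.7,2,-38,0,0,0,0,0.7,0,-38,0,0,0,0,0.7]
}}

```text
time: 2.15
ee_pos: [0.5814, 0.0179, 0.2845]
ee_rot: [[0.989, -0.148, -0.019], [-0.148, -0.989, 0.007], [-0.02, -0.004, -1.0]]
contact_force: [0.2, 0.0, -0.3]
gripper_width: 0.0599
```

```bash
python3 st.py 0.488 0.267 0.29 -8.7
python3 - <<'E'
from workcell import vision
import cv2
cv2.imwrite('pics/w1.png',vision.get_image('wrist')[:,:,::-1])
E
```

```text
t 2.15 p [0.5814 0.0179 0.2845] phi -8.52 z [-0.0193  0.0072 -0.9998] F [ 0.1768  0.035  -0.2962] M [-0.013  -0.0807  0.0212] w 0.0599 q [  -4.9   28.     2.    90.2   -1.6   62.9 -101. ]
tool mm [-129.3 -232.6   -1.9]
turn [-0.24  1.16  0.17]
```

View pics/w1.png

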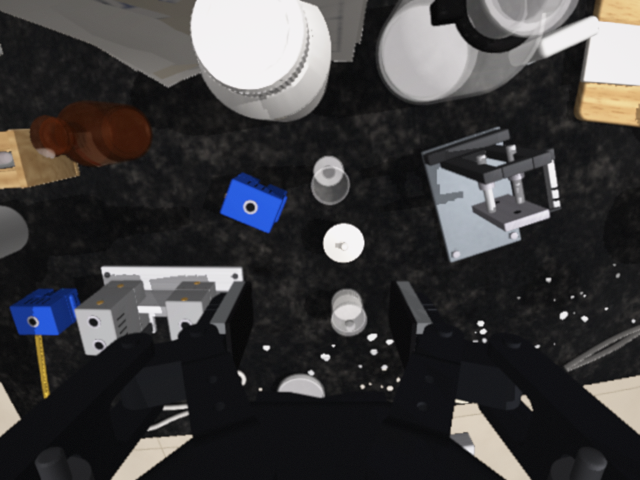

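The wrist view shows the jig's plate at (512,210), the tall module's top at (96,335) and the low module's at (180,315). The grip is open to 60 mm. I go on to above the module.

{"api": "apply_moves", "payload": {
  "steps": [-18,-32,0,0,1.1,0,0.7,-18,-32,0,0,0,0,0.7,-18,-32,0,0,0,0,0.7,-18,-32,0,0,0,0,0.7,-18,-32,0,0,0,0,0.7,-18,-32,0,0,0,0,0.7,-15,-32,0,0,0,0,0.7,-6,-8,0,0,0,0,0.7]
}}

```text
time: 2.87
ee_pos: [0.482, 0.2803, 0.2843]
ee_rot: [[0.992, -0.13, -0.003], [-0.13, -0.991, 0.014], [-0.005, -0.013, -1.0]]
contact_force: [-0.6, 0.5, 0.2]
gripper_width: 0.0598
```

```bash
python3 st.py 0.488 0.267 0.29 -8.7
python3 - <<'E'
from workcell import vision
import cv2,pickle
c=vision.get_calibration('wrist');pickle.dump(c,open('w2.pkl','wb'))
cv2.imwrite('pics/w2.png',vision.get_image('wrist')[:,:,::-1])
E
```

```text
t 2.87 p [0.482  0.2803 0.2843] phi -7.47 z [-0.0029  0.0137 -0.9999] F [-0.6023  0.5352  0.1624] M [ 0.045   0.0419 -0.0119] w 0.0598 q [ -31.3   25.3   -1.1   95.1   -0.3   59.4 -129.6]
tool mm [ 7.7 12.3 -5.9]
turn [-0.76  0.28  1.23]
```

View pics/w2.png

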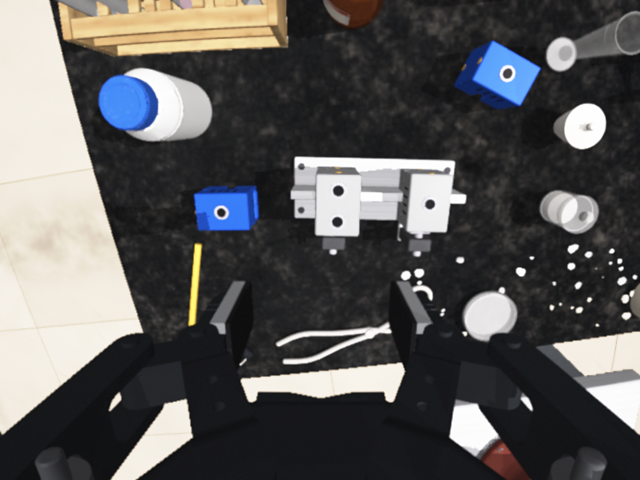

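Run:
```python
import cv2
i=cv2.imread('pics/w2.png');cv2.imwrite('pics/w2c.png',cv2.resize(i[145:265,285:475],None,fx=4,fy=4,interpolation=cv2.INTER_CUBIC))
```

```text
(no output)
```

View pics/w2c.png

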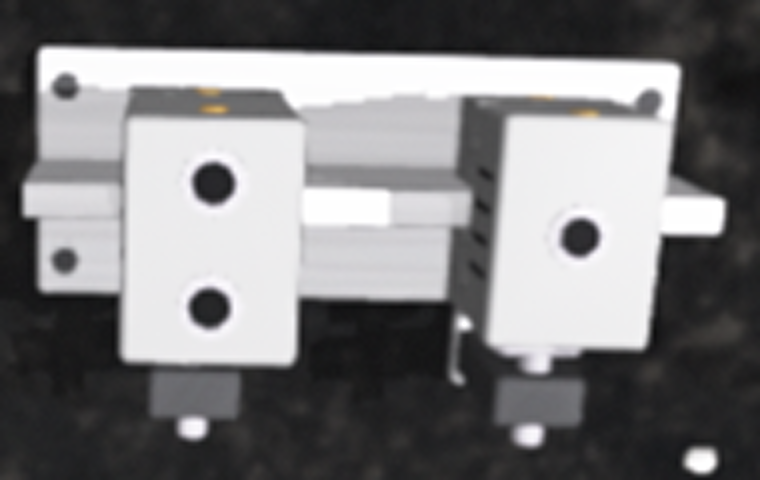

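Run:
```python
from h import *
import pickle
np.set_printoptions(precision=4,suppress=True)
c=pickle.load(open('w2.pkl','rb'))
T=lambda a:(np.array(a,float)+.5)/4-.5+[285,145]
a=plane('w',T([(126,116),(304,120),(297,363),(121,360)]),.1,c);print(a,a.mean(0))
print([np.linalg.norm(a[i]-a[(i+1)%4]).round(4) for i in range(4)])
for i,j in((0,3),(1,2)):
    v=a[i]-a[j];print('yaw x',np.degrees(np.arctan2(v[1],v[0])))
b=plane('w',T([(508,114),(669,120),(650,350),(488,345)]),.08,c);print(b.mean(0))
f=plane('w',T([(37,46),(681,64)]),.008,c);v=f[0]-f[1];print('foot',np.linalg.norm(v),np.degrees(np.arctan2(v[1],v[0]))-90, f.mean(0))
v=a.mean(0)-b.mean(0);print('mods',np.linalg.norm(v[:2]),np.degrees(np.arctan2(v[1],v[0]))-90)
```

```text
[[0.5176 0.2812 0.1   ]
 [0.5119 0.2433 0.1   ]
 [0.4578 0.2503 0.1   ]
 [0.4634 0.2896 0.1   ]] [0.4877 0.2661 0.1   ]
[np.float64(0.0383), np.float64(0.0546), np.float64(0.0397), np.float64(0.0548)]
yaw x -8.833804081661492
yaw x -7.307521129018319
[0.4744 0.1801 0.08  ]
foot 0.17960145025218302 -8.733167380284755 [0.5157 0.2182 0.008 ]
mods 0.08701451197853163 -8.754494479659371
```

```bash
python3 st.py 0.4826 0.2678 0.18 -8.7
```

```text
t 2.92 p [0.4813 0.2802 0.2842] phi -7.39 z [-0.0039  0.013  -0.9999] F [-0.1199  1.1599 -0.1714] M [ 0.0971  0.0237 -0.0054] w 0.0599 q [ -31.3   25.2   -1.1   95.1   -0.3   59.4 -129.6]
tool mm [  3.4  13.4 104. ]
turn [-0.71  0.33  1.31]
```

{"api": "apply_moves", "payload": {
  "steps": [1,4,20,-0.7,0.3,1.3,0.7,1,3,20,0,0,0,0.7,1,3,20,0,0,0,0.7,0,3,20,0,0,0,0.7,0,0,15,0,0,0,0.7,0,0,10,0,0,0,0.7,0,0,0,0,0,0,0.7,0,0,0,0,0,0,0.7]
}}

```text
time: 3.58
ee_pos: [0.4852, 0.26, 0.1749]
ee_rot: [[0.988, -0.154, 0.002], [-0.154, -0.988, -0.006], [0.003, 0.005, -1.0]]
contact_force: [1.1, 0.3, -0.3]
gripper_width: 0.06
```

```bash
python3 st.py 0.4826 0.2678 0.086 -8.7
```

```text
t 3.58 p [0.4852 0.26   0.1749] phi -8.87 z [ 0.0024 -0.0055 -1.    ] F [ 1.0872  0.3498 -0.3405] M [-0.0035 -0.0079 -0.0346] w 0.06 q [ -30.5   31.9   -0.2  103.9    0.6   44.2 -130. ]
tool mm [-4.1 -7.7 88.8]
turn [ 0.29 -0.18 -0.17]
```

{"api": "apply_moves", "payload": {
  "steps": [-2,-4,10,0.3,0,0,0.7,-2,-3,10,0,0,0,0.7,0,0,10,0,0,0,0.7,0,0,5,0,0,0,0.7,0,0,5,0,0,0,0.7,0,0,0,0,0,0,0.7,0,0,0,0,0,0,0.7,0,0,0,0,0,0,0.7]
}}

```text
time: 4.25
ee_pos: [0.4862, 0.2656, 0.1354]
ee_rot: [[0.987, -0.158, 0.01], [-0.158, -0.987, 0.001], [0.009, -0.002, -1.0]]
contact_force: [0.8, 0.6, -0.1]
gripper_width: 0.0594
```

```bash
python3 st.py 0.4826 0.2678 0.086 -8.7
python3 - <<'E'
from workcell import vision
import cv2
a=vision.get_image('wrist');b=vision.get_image('side')
cv2.imwrite('pics/w3.png',a[:,:,::-1]);cv2.imwrite('pics/s3.png',cv2.resize(b[240:400,200:420,::-1],None,fx=3,fy=3))
E
```

```text
t 4.25 p [0.4862 0.2656 0.1354] phi -9.08 z [ 0.0096  0.0005 -1.    ] F [ 0.8114  0.5837 -0.1   ] M [ 0.0072  0.0181 -0.0169] w 0.0594 q [ -30.9   35.2   -0.2  105.8    0.6   38.5 -130.6]
tool mm [-4.4 -1.5 49.3]
turn [-0.11 -0.54 -0.38]
```

View pics/w3.png

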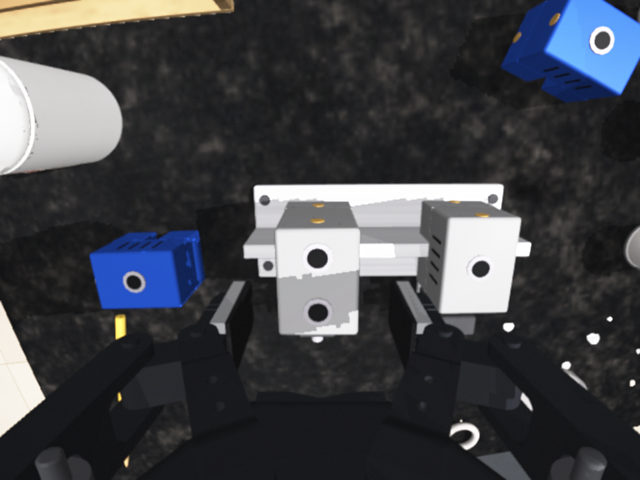

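View pics/s3.png

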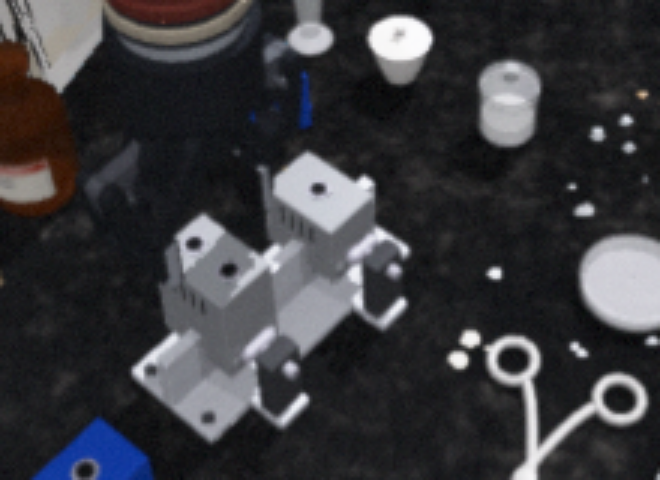

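The wrist view has the module's top centred at (318,300) between the pads (243 and 400), square to the jaws, with a clear gap to the low module at 430. I descend.

{"api": "apply_moves", "payload": {
  "steps": [-2,-1,10,0,-0.5,-0.4,0.7,-2,-1,10,0,0,0,0.7,0,0,10,0,0,0,0.7,0,0,10,0,0,0,0.7,0,0,7,0,0,0,0.7,0,0,3,0,0,0,0.7,0,0,0,0,0,0,0.7,0,0,0,0,0,0,0.7]
}}

```text
time: 5.02
ee_pos: [0.482, 0.2687, 0.0794]
ee_rot: [[0.989, -0.15, -0.001], [-0.15, -0.989, 0.002], [-0.001, -0.002, -1.0]]
contact_force: [-0.3, -0.2, 0.4]
gripper_width: 0.0598
```

```bash
python3 st.py 0.4826 0.2678 0.086 -8.7
```

```text
t 5.02 p [0.482  0.2687 0.0794] phi -8.62 z [-0.0008  0.0018 -1.    ] F [-0.2854 -0.18    0.3789] M [-0.0421 -0.0117  0.013 ] w 0.0598 q [ -31.    40.1   -0.6  107.9    0.5   31.9 -130.5]
tool mm [ 0.7  0.8 -6.6]
turn [-0.09  0.06  0.08]
```

{"api": "apply_moves", "payload": {
  "steps": [0,1,-3,0,0,0,0.7,0,0,0,0,0,0,0.3,0,0,0,0,0,0,0.2,0,0,0,0,0,0,0.2,0,0,0,0,0,0,0.2,0,0,0,0,0,0,0.2,0,0,0,0,0,0,0.2,0,0,0,0,0,0,0.2]
}}

```text
time: 5.68
ee_pos: [0.4822, 0.2675, 0.0836]
ee_rot: [[0.989, -0.15, 0.001], [-0.15, -0.989, 0.002], [0.0, -0.002, -1.0]]
contact_force: [-1.0, -0.6, -2.5]
gripper_width: 0.0394
```

```bash
python3 st.py 0.4826 0.2678 0.086 -8.7
```

```text
t 5.68 p [0.4822 0.2675 0.0836] phi -8.64 z [ 0.0005  0.0023 -1.    ] F [-0.9992 -0.6259 -2.4724] M [-0.0166  0.0307 -0.0261] w 0.0394 q [ -30.9   39.7   -0.6  107.9    0.5   32.3 -130.4]
tool mm [ 0.4 -0.3 -2.4]
turn [-0.13 -0.01  0.06]
```

{"api": "apply_moves", "payload": {
  "steps": [0,0,-5,0,0,0,0.1,0,0,-5,0,0,0,0.1,0,0,-8,0,0,0,0.1,0,0,-8,0,0,0,0.1,0,0,-10,0,0,0,0.1,0,0,-15,0,0,0,0.1,0,0,-20,0,0,0,0.1,0,0,-20,0,0,0,0.1]
}}

```text
time: 6.35
ee_pos: [0.4784, 0.2656, 0.1778]
ee_rot: [[0.989, -0.15, -0.01], [-0.15, -0.989, -0.003], [-0.009, 0.005, -1.0]]
contact_force: [0.6, 0.1, -2.8]
gripper_width: 0.0391
```

```bash
python3 st.py 0.4826 0.2678 0.22 -8.7;python3 - <<'E'
from workcell import vision
import cv2
a=vision.get_image('wrist');b=vision.get_image('side')
cv2.imwrite('pics/w4.png',a[:,:,::-1]);cv2.imwrite('pics/s4.png',cv2.resize(b[200:400,200:420,::-1],None,fx=3,fy=3))
E
```

```text
t 6.35 p [0.4784 0.2656 0.1778] phi -8.63 z [-0.0101 -0.0032 -0.9999] F [ 0.638   0.1339 -2.8353] M [ 0.0106 -0.0363 -0.0464] w 0.0391 q [ -30.8   31.6   -0.6  103.8    0.3   45.1 -130.2]
tool mm [  3.4  -2.6 -42.3]
turn [0.27 0.54 0.07]
```

View pics/w4.png

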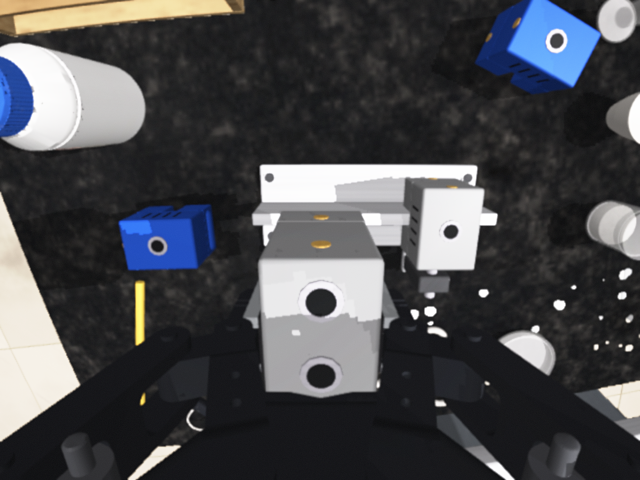

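View pics/s4.png

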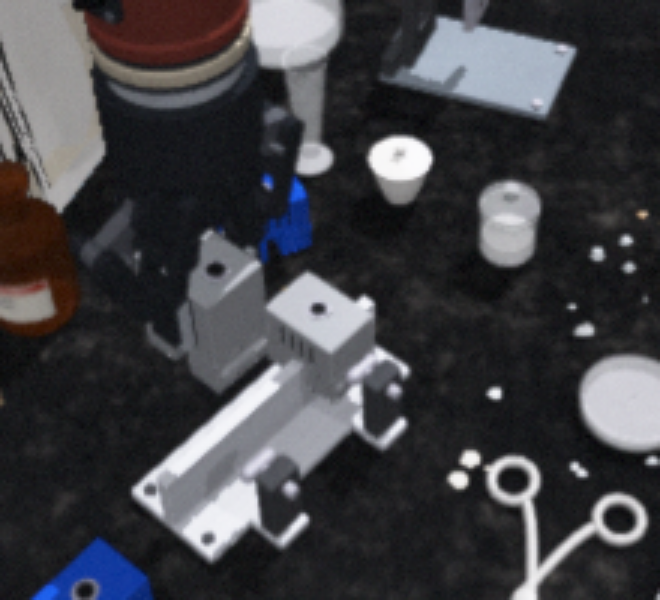

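```bash
cat > held.py <<'E'
from h import *
from workcell import readout
import sys
np.set_printoptions(precision=4,suppress=True)
# corners back-left,back-right,front-right,front-left (image) of the module top
def held(px,c,R,p):
    o,d=ray('w',px,c)
    o=R.T@(o-p); d=d@R   # tool frame
    for z in (-.014,-.0164,-.019):
        P=o+d*((z-o[2])/d[:,2])[:,None]
        print(z,P[:,:2]*1000,'ctr',P.mean(0)[:2]*1000,'sides',[round(float(np.linalg.norm(P[i]-P[(i+1)%4])*1000),1) for i in range(4)],'yaw',np.degrees(np.arctan2(*(P[0]-P[3])[[1,0]])).round(2),np.degrees(np.arctan2(*(P[1]-P[2])[[1,0]])).round(2))
E
python3 - <<'E'
from held import *
s=readout.read_state();c=vision.get_calibration('wrist')
held([(259.5,259),(383,258),(379,391),(263,391)],c,s['ee_rot'],s['ee_pos'])
E
```

```text
-0.014 [[ 32.322  -18.4584]
 [ 32.6736  20.5328]
 [-18.5948  21.9608]
 [-18.6165 -19.9579]] ctr [6.9461 1.0193] sides [39.0, 51.3, 41.9, 51.0] yaw 1.69 -1.6
-0.0164 [[ 33.2234 -18.0088]
 [ 33.5668  20.0745]
 [-16.5078  21.4692]
 [-16.529  -19.4734]] ctr [8.4384 1.0154] sides [38.1, 50.1, 40.9, 49.8] yaw 1.69 -1.6
-0.019 [[ 34.2    -17.5217]
 [ 34.5345  19.578 ]
 [-14.2468  20.9367]
 [-14.2675 -18.9485]] ctr [10.055   1.0111] sides [37.1, 48.8, 39.9, 48.5] yaw 1.69 -1.6
```

Run:
```python
import cv2
i=cv2.imread('pics/w4.png');cv2.imwrite('pics/w4c.png',cv2.resize(i[195:405,240:400],None,fx=3.6,fy=3.6*.78,interpolation=cv2.INTER_CUBIC))
from held import *
s=readout.read_state();c=vision.get_calibration('wrist');R=s['ee_rot'];p=s['ee_pos']
def pr(P): return proj('w',np.array(P)@R.T+p,c)
for x in(4,5,6):
  print(x,[pr([[(x+a)/1e3,(b+.8)/1e3,z]])[0].round(0) for z in(-.0186,-.0164,-.014) for a,b in((28,-20),(28,20),(-28,20))], pr([[(x+28)/1e3,-.0192,.0536],[(x+28)/1e3,.0208,.0536]]))
```

```text
4 [array([255., 265.]), array([386., 265.]), array([377., 412.]), array([256., 263.]), array([385., 263.]), array([376., 408.]), array([257., 260.]), array([384., 260.]), array([375., 403.])] [[280.725  212.1815]
 [360.3664 212.2088]]
5 [array([254., 262.]), array([387., 262.]), array([377., 410.]), array([256., 260.]), array([385., 260.]), array([376., 406.]), array([257., 257.]), array([384., 257.]), array([375., 401.])] [[280.6637 210.2353]
 [360.4288 210.2625]]
6 [array([254., 259.]), array([387., 259.]), array([377., 408.]), array([256., 257.]), array([385., 257.]), array([376., 403.]), array([257., 254.]), array([384., 254.]), array([375., 399.])] [[280.6024 208.2831]
 [360.4912 208.3102]]
```

View pics/w4c.png

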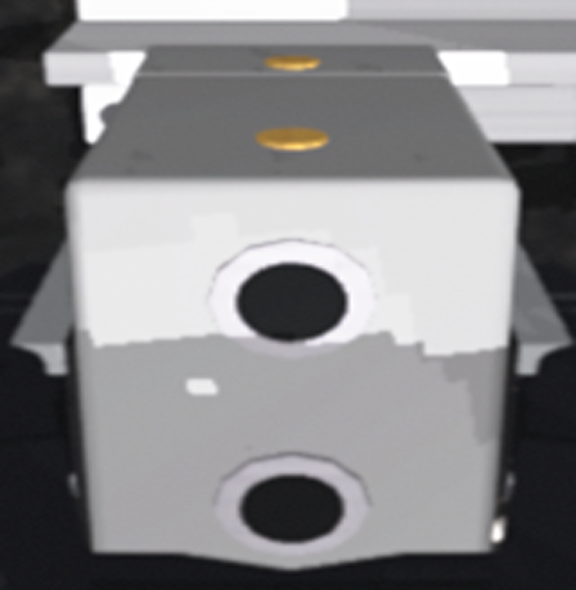

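{"api": "apply_moves", "payload": {
  "steps": [0,0,-20,0.3,0.5,0,0.1,0,0,-20,0,0,0,0.1,0,0,-20,0,0,0,0.1,0,0,-20,0,0,0,0.1,2,15,-2,0,0,0,0.1,4,30,0,0,0,0,0.1,5,35,0,0,0,0,0.1,5,35,0,0,0,0,0.1]
}}

```text
time: 7.12
ee_pos: [0.4718, 0.1542, 0.2625]
ee_rot: [[0.992, -0.129, -0.002], [-0.129, -0.992, 0.009], [-0.003, -0.009, -1.0]]
contact_force: [0.5, -2.7, -2.3]
gripper_width: 0.0396
```

{"api": "apply_moves", "payload": {
  "steps": [5,35,0,0,0,0,0.1,5,35,0,0,0,0,0.1,5,35,0,0,0,0,0.1,5,35,0,0,0,0,0.1,5,35,0,0,0,0,0.1,5,35,0,0,0,0,0.1,4,28,0,0,0,0,0.1,2,15,0,0,0,0,0.1]
}}

```text
time: 7.78
ee_pos: [0.4575, -0.1272, 0.2514]
ee_rot: [[0.99, -0.141, -0.025], [-0.141, -0.99, 0.002], [-0.025, 0.001, -1.0]]
contact_force: [0.4, -0.1, -1.2]
gripper_width: 0.0395
```

```bash
python3 st.py 0.4716 -0.169 0.22 10.4
```

```text
t 7.78 p [ 0.4575 -0.1272  0.2514] phi -8.11 z [-0.0251  0.0023 -0.9997] F [ 0.3664 -0.1494 -1.2323] M [-0.0318 -0.0623  0.0346] w 0.0395 q [  9.3  20.8   4.8 109.1  -1.9  51.7 -83.1]
tool mm [20.7 39.4 30.9]
turn [ -0.16   1.44 -18.51]
```

{"api": "apply_moves", "payload": {
  "steps": [3,12,0,0,1.4,-4.6,0.1,3,10,0,0,0,-4.6,0.1,3,10,0,0,0,-4.6,0.1,3,6,0,0,0,-4.6,0.1,0,0,0,0,0,0,0.1,0,0,0,0,0,0,0.1,0,0,0,0,0,0,0.1,0,0,0,0,0,0,0.1]
}}

```text
time: 8.45
ee_pos: [0.4513, -0.1782, 0.2422]
ee_rot: [[0.986, 0.167, -0.024], [0.167, -0.986, 0.0], [-0.024, -0.005, -1.0]]
contact_force: [0.3, 1.1, -2.2]
gripper_width: 0.0395
```

```bash
python3 st.py 0.4716 -0.169 0.22 10.4;python3 - <<'E'
from workcell import vision
import cv2,pickle
c=vision.get_calibration('wrist');pickle.dump(c,open('w5.pkl','wb'))
a=vision.get_image('wrist')
cv2.imwrite('pics/w5.png',a[:,:,::-1])
E
```

```text
t 8.45 p [ 0.4513 -0.1782  0.2422] phi 9.64 z [-0.0244  0.0005 -0.9997] F [ 0.2667  1.0864 -2.1789] M [ 0.0335 -0.0007  0.0707] w 0.0395 q [ 17.9  22.2   1.1 108.3   0.   50.8 -61.4]
tool mm [22.1 -5.5 21.7]
turn [-0.27  1.37 -0.76]
```

View pics/w5.png

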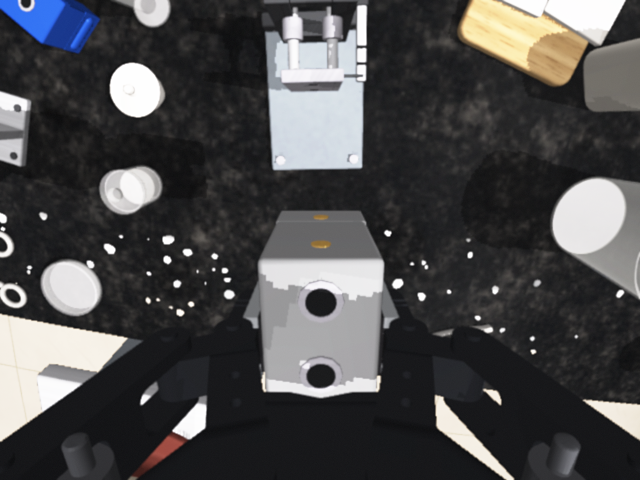

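Run:
```python
import cv2
i=cv2.imread('pics/w5.png');cv2.imwrite('pics/w5c.png',cv2.resize(i[0:180,245:385],None,fx=4.5,fy=3.3*1,interpolation=cv2.INTER_CUBIC))
```

```text
(no output)
```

View pics/w5c.png

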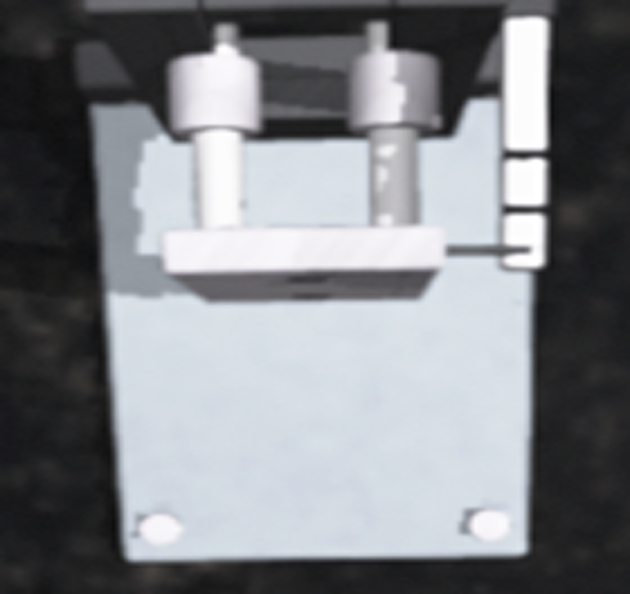

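Run:
```python
from h import *
import pickle
np.set_printoptions(precision=4,suppress=True)
c=pickle.load(open('w5.pkl','rb'))
T=lambda a:(np.array(a,float)+.5)/[4.5,3.3]-.5+[245,0]
p=plane('w',T([(164,272),(446,269)]),.12,c);v=p[0]-p[1];print('plate top',p,p.mean(0),np.linalg.norm(v),np.degrees(np.arctan2(v[1],v[0]))-90)
p=plane('w',T([(125,560),(527,553),(91,104),(545,104)]),.008,c);v=p[0]-p[1];print('base',p,np.linalg.norm(v),np.degrees(np.arctan2(v[1],v[0]))-90,p[:2].mean(0))
v=p[2]-p[0];print(np.degrees(np.arctan2(v[1],v[0])))
p=plane('w',T([(210,300),(422,298)]),.05,c);print('plate bottom',p,p.mean(0))
```

```text
plate top [[ 0.5444 -0.1371  0.12  ]
 [ 0.5515 -0.1763  0.12  ]] [ 0.548  -0.1567  0.12  ] 0.03987173029457524 10.33217226000113
base [[ 0.4716 -0.1256  0.008 ]
 [ 0.4886 -0.2131  0.008 ]
 [ 0.5951 -0.1021  0.008 ]
 [ 0.6102 -0.1924  0.008 ]] 0.08914722192023482 11.025386819140337 [ 0.4801 -0.1694  0.008 ]
10.786910166457012
plate bottom [[ 0.5452 -0.1375  0.05  ]
 [ 0.5521 -0.1759  0.05  ]] [ 0.5487 -0.1567  0.05  ]
```

```bash
python3 st.py 0.4863 -0.1671 0.1036 10.5
```

```text
t 8.5 p [ 0.4513 -0.178   0.2422] phi 9.67 z [-0.0247  0.0005 -0.9997] F [ 0.0586  0.5757 -1.7746] M [ 0.046  -0.0239 -0.0074] w 0.0395 q [ 17.9  22.2   1.1 108.3   0.   50.8 -61.4]
tool mm [ 39.7  -4.2 137.7]
turn [-0.28  1.39 -0.83]
```

{"api": "apply_moves", "payload": {
  "steps": [4,-1,4,-0.3,1.4,-0.8,0.1,6,-2,14,0,0,0,0.1,6,0,18,0,0,0,0.1,6,0,18,0,0,0,0.1,6,0,18,0,0,0,0.1,4,0,14,0,0,0,0.1,0,0,10,0,0,0,0.1,0,0,0,0,0,0,0.1]
}}

```text
time: 9.17
ee_pos: [0.4856, -0.1634, 0.1443]
ee_rot: [[0.982, 0.187, 0.007], [0.187, -0.982, -0.001], [0.007, 0.002, -1.0]]
contact_force: [-0.4, 0.4, -3.0]
gripper_width: 0.0394
```

```bash
python3 st.py 0.4863 -0.1671 0.1036 10.5
```

```text
t 9.17 p [ 0.4856 -0.1634  0.1443] phi 10.76 z [ 0.0073 -0.0006 -1.    ] F [-0.4469  0.4083 -3.0304] M [0.0258 0.0815 0.0145] w 0.0394 q [ 16.1  31.6   0.2 111.9  -0.3  36.1 -62.7]
tool mm [-0.3  3.7 40.7]
turn [ 0.11 -0.4   0.26]
```

{"api": "apply_moves", "payload": {
  "steps": [0,1,8,0,-0.4,0,0.1,0,1,10,0,0,0,0.1,0,1,8,0,0,0,0.1,0,0,5,0,0,0,0.1,0,0,3,0,0,0,0.1,0,0,0,0,0,0,0.1,0,0,0,0,0,0,0.1,0,0,0,0,0,0,0.1]
}}

```text
time: 9.83
ee_pos: [0.4877, -0.166, 0.1088]
ee_rot: [[0.982, 0.187, 0.003], [0.187, -0.982, -0.003], [0.002, 0.003, -1.0]]
contact_force: [0.5, -0.6, -2.5]
gripper_width: 0.0395
```

```bash
python3 st.py 0.4863 -0.1671 0.1036 10.5;python3 - <<'E'
from workcell import vision
import cv2
a=vision.get_image('wrist');b=vision.get_image('side')
cv2.imwrite('pics/w6.png',a[:,:,::-1]);cv2.imwrite('pics/s6.png',cv2.resize(b[130:260,290:420,::-1],None,fx=4.5,fy=4.5,interpolation=cv2.INTER_CUBIC))
E
```

```text
t 9.83 p [ 0.4877 -0.166   0.1088] phi 10.8 z [ 0.003 -0.003 -1.   ] F [ 0.4586 -0.609  -2.5293] M [-0.0123  0.0596  0.0073] w 0.0395 q [ 16.1  35.1   0.3 112.9  -0.1  31.7 -62.8]
tool mm [-1.6  0.8  5.2]
turn [ 0.2  -0.14  0.3 ]
```

View pics/w6.png

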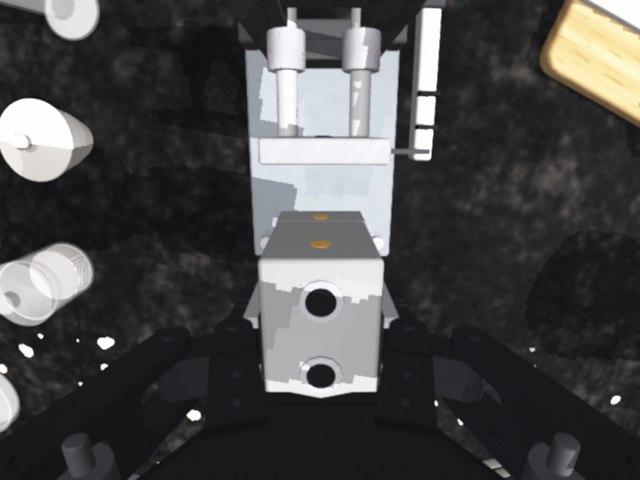

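View pics/s6.png

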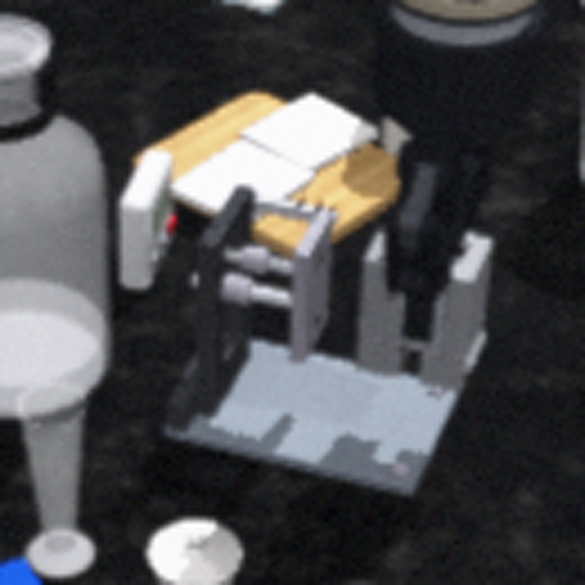

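Wrist view: the plate's front top edge runs x = 260 to 391 at row 163, and the module's back top edge 260 to 383 at row 259. They are parallel, and the plate sits about 1 mm toward +tool y. The pointer at (412,152) is at rest, below both marks. I correct y and z and then approach.

{"api": "apply_moves", "payload": {
  "steps": [0,1,3,0,0,0.3,0.1,3,0,2,0,0,0,0.1,5,0,0,0,0,0,0.1,5,0,0,0,0,0,0.1,3,0,0,0,0,0,0.1,0,0,0,0,0,0,0.1,0,0,0,0,0,0,0.1,0,0,0,0,0,0,0.1]
}}

```text
time: 10.6
ee_pos: [0.507, -0.1638, 0.1045]
ee_rot: [[0.983, 0.182, 0.007], [0.182, -0.983, -0.004], [0.006, 0.005, -1.0]]
contact_force: [0.4, 1.3, -2.1]
gripper_width: 0.0393
```

```bash
python3 st.py 0.5158 -0.1616 0.1036 10.5
```

```text
t 10.6 p [ 0.507  -0.1638  0.1045] phi 10.51 z [ 0.0068 -0.0036 -1.    ] F [ 0.4418  1.2579 -2.0599] M [-0.0064 -0.01   -0.0141] w 0.0393 q [ 15.2  36.5   0.5 110.5  -0.3  32.5 -63.6]
tool mm [ 9.  -0.6  1. ]
turn [ 0.28 -0.35  0.01]
```

{"api": "apply_moves", "payload": {
  "steps": [2,0,1,0.3,-0.4,0,0.1,2,0,0,0,0,0,0.1,2,0,0,0,0,0,0.1,2,0,0,0,0,0,0.1,1,0,0,0,0,0,0.1,1,0,0,0,0,0,0.1,0,0,0,0,0,0,0.1,0,0,0,0,0,0,0.1]
}}

```text
time: 11.27
ee_pos: [0.5164, -0.1621, 0.1032]
ee_rot: [[0.983, 0.182, -0.005], [0.182, -0.983, 0.001], [-0.005, -0.002, -1.0]]
contact_force: [0.3, -0.7, -1.9]
gripper_width: 0.0392
```

```bash
python3 st.py 0.5158 -0.1616 0.1036 10.5;python3 - <<'E'
from workcell import vision
import cv2
a=vision.get_image('wrist')
cv2.imwrite('pics/w7.png',cv2.resize(a[80:320,230:460,::-1],None,fx=2.5,fy=2.5))
E
```

```text
t 11.27 p [ 0.5164 -0.1621  0.1032] phi 10.48 z [-0.0049  0.0007 -1.    ] F [ 0.3046 -0.6748 -1.9271] M [-0.0113  0.1035  0.0091] w 0.0392 q [ 14.8  37.4   0.5 108.6  -0.5  34.3 -64. ]
tool mm [-0.5 -0.6 -0.4]
turn [-0.09  0.27 -0.02]
```

View pics/w7.png

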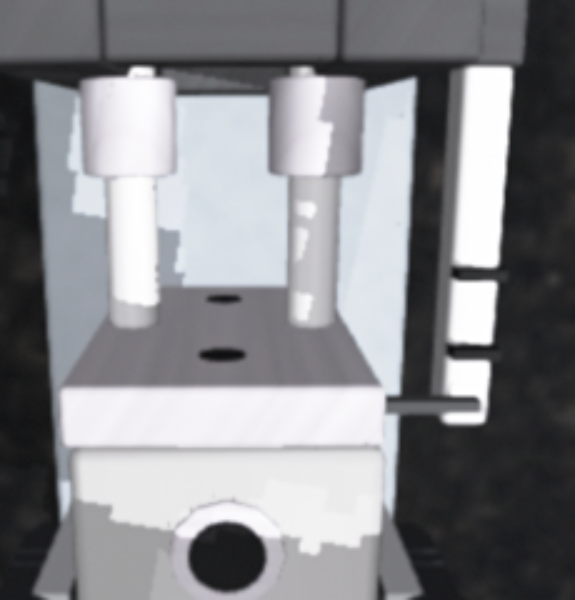

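Run:
```python
from workcell import vision
import cv2
b=vision.get_image('side')
cv2.imwrite('pics/s7f.png',b[:,:,::-1])
cv2.imwrite('pics/s7.png',cv2.resize(b[155:245,330:410,::-1],None,fx=6.5,fy=6.5,interpolation=cv2.INTER_CUBIC))
from h import *
# expected: plate top front corners, module top corners if flush, and 5 mm low
x=np.array([.983,.182,0]);y=np.array([-.182,.983,0]);f=np.array([.5485,-.1565,0])
for nm,z in(('flush',.12),('low5',.115)):
    print(nm,[((proj('side',f+x*a+y*b+[0,0,z])[0]-[330,155])*6.5).round(0) for a,b in((0,.02),(0,-.02),(-.056,.02),(-.056,-.02))])
print('bot',[((proj('side',f+x*a+y*.02+[0,0,z])[0]-[330,155])*6.5).round(0) for a,z in((0,.05),(-.056,.05),(-.056,.045))])
```

```text
flush [array([181., 198.]), array([217., 137.]), array([337., 232.]), array([370., 169.])]
low5 [array([180., 210.]), array([216., 149.]), array([336., 244.]), array([369., 181.])]
bot [array([174., 358.]), array([323., 392.]), array([322., 403.])]
```

View pics/s7.png

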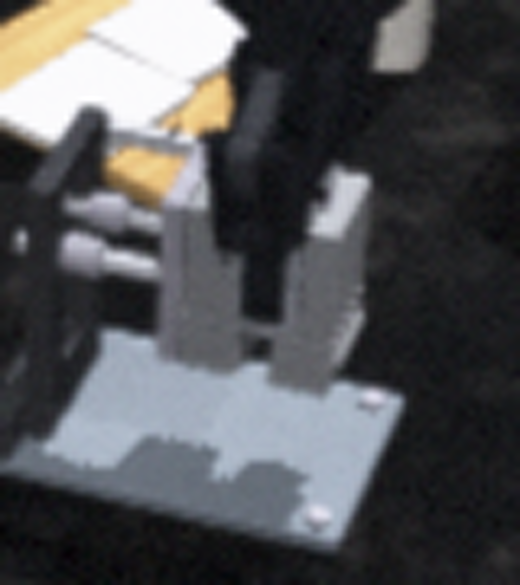

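The side view shows the module flush with the plate: its bottom front corner is at (328,392) against (323,392) predicted for flush, and its top agrees. The wrist view puts the sides within about 0.6 mm. Now I press in gradually.

{"api": "apply_moves", "payload": {
  "steps": [1,-0.5,0,0,0,0,0.1,1,0,0,0,0.3,0,0.1,1,0,0,0,0,0,0.1,1,0,0,0,0,0,0.1,1,0,0,0,0,0,0.1,1,0,0,0,0,0,0.1,0,0,0,0,0,0,0.1,0,0,0,0,0,0,0.1]
}}

```text
time: 12.03
ee_pos: [0.5185, -0.1612, 0.1026]
ee_rot: [[0.984, 0.181, -0.008], [0.181, -0.984, 0.002], [-0.007, -0.003, -1.0]]
contact_force: [-3.1, -0.2, -0.9]
gripper_width: 0.0397
```

```bash
python3 st.py 0.5281 -0.1595 0.1036 10.5;python3 - <<'E'
from workcell import vision
import cv2
a=vision.get_image('wrist')
cv2.imwrite('pics/w8.png',cv2.resize(a[80:320,230:460,::-1],None,fx=2.5,fy=2.5))
E
```

```text
t 12.03 p [ 0.5185 -0.1612  0.1026] phi 10.4 z [-0.0078  0.0019 -1.    ] F [-3.1313 -0.2174 -0.8729] M [-0.022   0.4043  0.0488] w 0.0397 q [ 14.6  37.6   0.5 108.2  -0.5  34.6 -64.1]
tool mm [ 9.7  0.  -1.1]
turn [-0.19  0.42 -0.1 ]
```

View pics/w8.png

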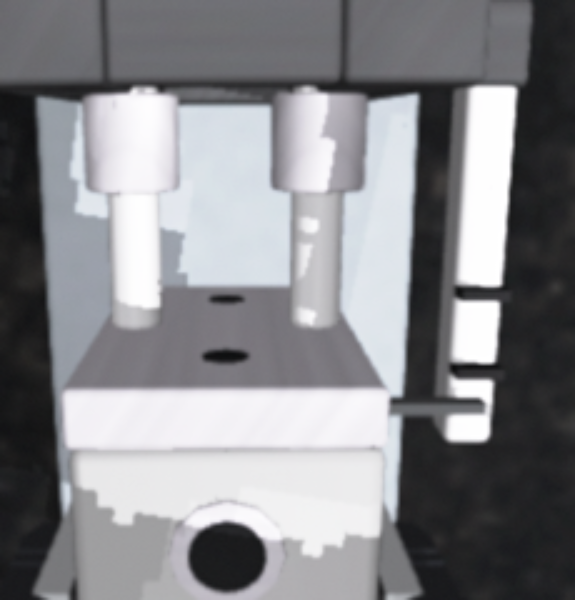

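{"api": "apply_moves", "payload": {
  "steps": [2,0,0,0,0.3,0,0.1,2,0,0,0,0,0,0.1,2,0,0,0,0,0,0.1,2,0,0,0,0,0,0.1,2,0,0,0,0,0,0.1,2,0,0,0,0,0,0.1,2,0,0,0,0,0,0.1,2,0,0,0,0,0,0.1]
}}

```text
time: 12.75
ee_pos: [0.5232, -0.1599, 0.1006]
ee_rot: [[0.984, 0.178, -0.029], [0.178, -0.984, 0.004], [-0.028, -0.009, -1.0]]
contact_force: [-6.2, -0.3, 1.1]
gripper_width: 0.0392
```

```bash
python3 st.py 0.5281 -0.1595 0.1036 10.5
```

```text
t 12.75 p [ 0.5232 -0.1599  0.1006] phi 10.28 z [-0.0294  0.004  -0.9996] F [-6.1977 -0.273   1.0538] M [-0.1573  1.1013  0.0962] w 0.0392 q [ 14.1  38.4   0.8 106.7  -0.5  36.6 -64.6]
tool mm [ 4.8  0.5 -3.2]
turn [-0.53  1.62 -0.23]
```

{"api": "apply_moves", "payload": {
  "steps": [2,0,-1,-0.3,1,0,0.1,2,0,-1,0,1,0,0.1,3,0,-1,0,1,0,0.1,3,0,-1,0,1,0,0.1,3,0,-1,0,1,0,0.1,3,0,-1,0,1,0,0.1,3,0,-1,0,1,0,0.1,3,0,-1,0,1,0,0.1]
}}

```text
time: 13.42
ee_pos: [0.5205, -0.1604, 0.0982]
ee_rot: [[0.983, 0.173, 0.054], [0.172, -0.985, 0.025], [0.057, -0.015, -0.998]]
contact_force: [-5.9, -2.3, -3.7]
gripper_width: 0.0398
```

```bash
python3 st.py 0.5281 -0.1595 0.1036 10.5;python3 - <<'E'
from workcell import vision
import cv2
a=vision.get_image('wrist');b=vision.get_image('side')
cv2.imwrite('pics/w9.png',cv2.resize(a[80:320,230:460,::-1],None,fx=2.5,fy=2.5))
cv2.imwrite('pics/s9.png',cv2.resize(b[155:245,330:410,::-1],None,fx=6.5,fy=6.5,interpolation=cv2.INTER_CUBIC))
E
python3 st.py
```

```text
t 13.42 p [ 0.5205 -0.1604  0.0982] phi 9.94 z [ 0.0535  0.025  -0.9983] F [-5.904  -2.3041 -3.7198] M [-0.58    1.5655  0.0958] w 0.0398 q [ 17.2  37.3  -1.8 110.4  -2.2  29.8 -62.4]
tool mm [ 7.9  0.3 -5. ]
turn [-0.87 -3.27 -0.54]
t 13.52 p [ 0.5202 -0.1605  0.0982] phi 9.91 z [ 0.053   0.0252 -0.9983] F [-5.4882 -1.8947 -3.8796] M [-0.5563  1.6163  0.0627] w 0.0396 q [ 17.2  37.3  -1.8 110.4  -2.2  29.8 -62.4]
```

View pics/w9.png

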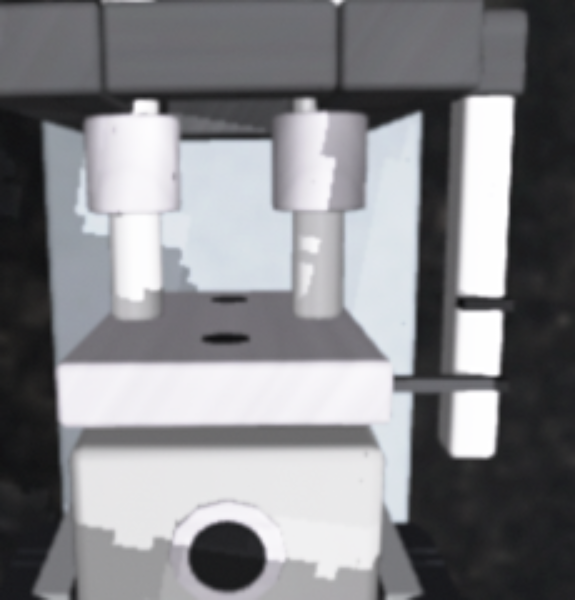

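View pics/s9.png

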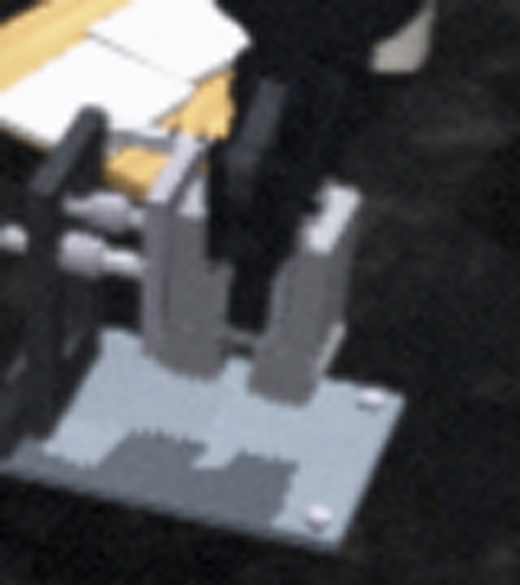

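The tilt correction was too strong: the module leans about 3° and has sunk about 5 mm. The pressing itself is safe at about 6 N. I back off, straighten and re-approach.

{"api": "apply_moves", "payload": {
  "steps": [-4,0,0,0,0,0,0.1,-4,0,0,0,0,0,0.1,-4,0,-2,0,-1,0,0.1,-3,0,-2,-0.4,-1,0,0.1,0,0,-1,-0.4,-1,0,0.1,0,0,0,0,0,0,0.1,0,0,0,0,0,0,0.1,0,0,0,0,0,0,0.1]
}}

```text
time: 14.18
ee_pos: [0.5126, -0.162, 0.1047]
ee_rot: [[0.984, 0.175, 0.016], [0.175, -0.985, -0.001], [0.016, 0.004, -1.0]]
contact_force: [0.1, 0.2, -2.4]
gripper_width: 0.0395
```

```bash
python3 st.py 0.507 -0.1632 0.1036 10.5
```

```text
t 14.18 p [ 0.5126 -0.162   0.1047] phi 10.07 z [ 0.0164 -0.0011 -0.9999] F [ 0.0881  0.2201 -2.4465] M [ 0.0171  0.0364 -0.0368] w 0.0395 q [ 15.1  36.7   0.4 110.1  -0.8  32.3 -63.9]
tool mm [-5.7  0.2  1. ]
turn [ 0.23 -0.91 -0.43]
```

{"api": "apply_moves", "payload": {
  "steps": [-5,0,0,0.2,-0.9,-0.4,0.1,0,0,0,0,0,0,0.1,0,0,0,0,0,0,0.1,0,0,0,0,0,0,0.1,0,0,0,0,0,0,0.1,0,0,0,0,0,0,0.1,0,0,0,0,0,0,0.1,0,0,0,0,0,0,0.1]
}}

```text
time: 14.85
ee_pos: [0.5075, -0.1629, 0.1046]
ee_rot: [[0.983, 0.182, -0.001], [0.182, -0.983, -0.0], [-0.001, 0.0, -1.0]]
contact_force: [-0.7, -0.1, -2.4]
gripper_width: 0.0395
```

```bash
python3 st.py 0.507 -0.1632 0.1036 10.5
python3 - <<'E'
from workcell import vision
import cv2
a=vision.get_image('wrist');b=vision.get_image('side')
cv2.imwrite('pics/w10.png',cv2.resize(a[80:410,230:460,::-1],None,fx=2.5,fy=1.8))
cv2.imwrite('pics/s10.png',cv2.resize(b[155:245,330:410,::-1],None,fx=6.5,fy=6.5,interpolation=cv2.INTER_CUBIC))
E
python3 st.py
```

```text
t 14.85 p [ 0.5075 -0.1629  0.1046] phi 10.51 z [-0.0005 -0.0002 -1.    ] F [-0.7416 -0.0645 -2.4336] M [-0.0198  0.0109 -0.0233] w 0.0395 q [ 15.1  36.7   0.4 110.1  -0.4  33.3 -63.6]
tool mm [-0.6  0.2  1. ]
turn [0.01 0.03 0.01]
t 14.95 p [ 0.5075 -0.1629  0.1046] phi 10.51 z [-0.0005 -0.0002 -1.    ] F [-0.8828 -0.3986 -2.7364] M [-0.0065  0.051  -0.0482] w 0.0392 q [ 15.1  36.7   0.4 110.1  -0.4  33.3 -63.6]
```

View pics/w10.png

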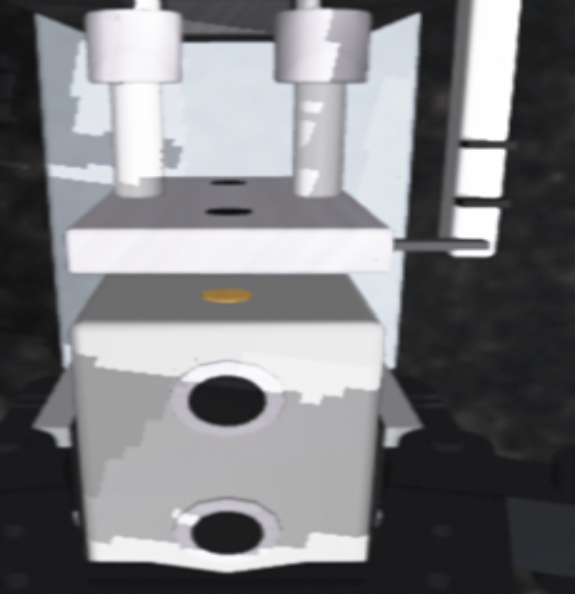

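View pics/s10.png

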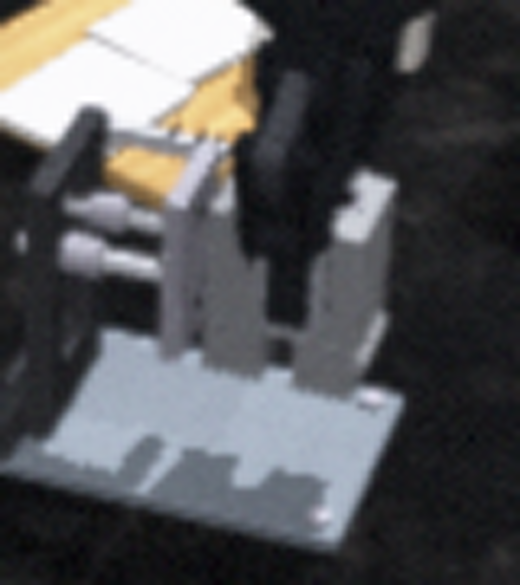

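{"api": "apply_moves", "payload": {
  "steps": [3,0,0,0,0,0,0.1,3,0,0,0,0,0,0.1,2,0,0,0,0.1,0,0.1,2,0,-0.2,0,0.2,0,0.1,2,0,-0.2,0,0.2,0,0.1,2,0,-0.2,0,0.3,0,0.1,2,0,-0.2,0,0.3,0,0.1,2,0,-0.2,0,0.3,0,0.1]
}}

```text
time: 15.62
ee_pos: [0.5201, -0.1607, 0.1042]
ee_rot: [[0.983, 0.181, 0.01], [0.181, -0.983, 0.004], [0.01, -0.003, -1.0]]
contact_force: [-4.4, -0.9, -0.4]
gripper_width: 0.0392
```

```bash
python3 st.py 0.5281 -0.1595 0.1036 10.5
```

```text
t 15.62 p [ 0.5201 -0.1607  0.1042] phi 10.43 z [ 0.0098  0.0045 -0.9999] F [-4.3906 -0.8678 -0.4438] M [-0.2698  1.0088  0.1041] w 0.0392 q [ 15.   37.3   0.1 108.7  -0.8  33.6 -63.8]
tool mm [8.1 0.3 0.7]
turn [-0.15 -0.6  -0.06]
```

{"api": "apply_moves", "payload": {
  "steps": [3,0,0,0,0.1,0,0.1,3,0,0,0,0.1,0,0.1,3,0,0,0,0.1,0,0.1,3,0,0,0,0.2,0,0.1,3,0,0,0,0.2,0,0.1,3,0,0,0,0.2,0,0.1,3,0,0,0,0.2,0,0.1,3,0,0,0,0.2,0,0.1]
}}

```text
time: 16.28
ee_pos: [0.525, -0.1596, 0.1014]
ee_rot: [[0.984, 0.177, -0.01], [0.177, -0.984, 0.01], [-0.008, -0.012, -1.0]]
contact_force: [-8.0, -2.2, 1.1]
gripper_width: 0.0396
```

```bash
python3 st.py 0.5281 -0.1595 0.1036 10.5
```

```text
t 16.28 p [ 0.525  -0.1596  0.1014] phi 10.19 z [-0.0098  0.0104 -0.9999] F [-7.9909 -2.2396  1.0913] M [-0.2137  1.347   0.1444] w 0.0396 q [ 14.7  38.1   0.2 107.2  -1.   35.4 -64.1]
tool mm [ 3.1  0.4 -2.2]
turn [-0.68  0.44 -0.32]
```

{"api": "apply_moves", "payload": {
  "steps": [3,0,-1,-0.1,0.3,-0.1,0.1,3,0,-1,-0.1,0.3,-0.1,0.1,3,0,-1,-0.1,0.3,-0.1,0.1,3,0,-1,-0.1,0.3,-0.1,0.1,3,0,-1,0,0.3,0,0.1,3,0,-1,0,0.3,0,0.1,3,0,-1,0,0.3,0,0.1,3,0,-1,0,0.3,0,0.1]
}}

```text
time: 16.95
ee_pos: [0.5241, -0.1597, 0.1018]
ee_rot: [[0.984, 0.177, -0.021], [0.177, -0.984, 0.013], [-0.019, -0.017, -1.0]]
contact_force: [-7.2, -2.0, -1.0]
gripper_width: 0.0393
```

```bash
python3 st.py 0.5281 -0.1595 0.1036 10.5;python3 - <<'E'
from workcell import vision
import cv2
a=vision.get_image('wrist');b=vision.get_image('side')
cv2.imwrite('pics/w11.png',cv2.resize(a[80:410,230:460,::-1],None,fx=2.5,fy=1.8))
cv2.imwrite('pics/s11.png',cv2.resize(b[155:245,330:410,::-1],None,fx=6.5,fy=6.5,interpolation=cv2.INTER_CUBIC))
E
python3 st.py
```

```text
t 16.95 p [ 0.5241 -0.1597  0.1018] phi 10.19 z [-0.0213  0.0129 -0.9997] F [-7.2024 -1.9746 -0.9504] M [-0.3267  1.2237  0.1263] w 0.0393 q [ 14.7  38.3   0.3 106.7  -0.9  36.4 -64.1]
tool mm [ 3.9  0.5 -1.9]
turn [-0.95  1.07 -0.32]
t 17.05 p [ 0.5241 -0.1597  0.1017] phi 10.19 z [-0.0215  0.013  -0.9997] F [-7.7226 -1.5069 -1.155 ] M [-0.3564  1.2749  0.0929] w 0.0394 q [ 14.7  38.3   0.3 106.7  -0.9  36.4 -64.1]
```

View pics/w11.png

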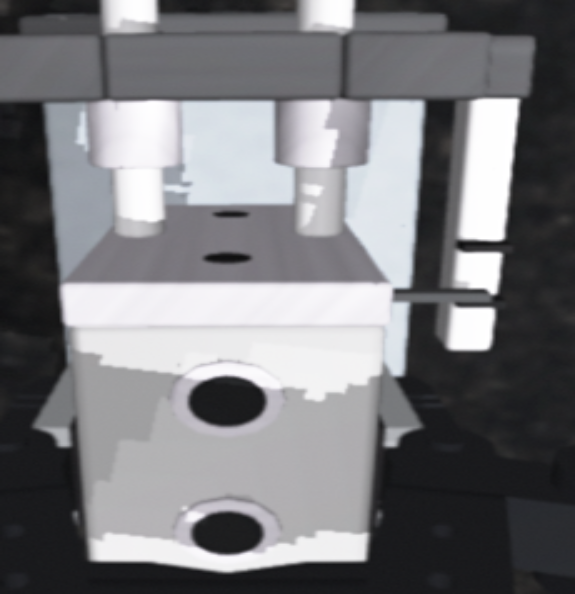

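View pics/s11.png

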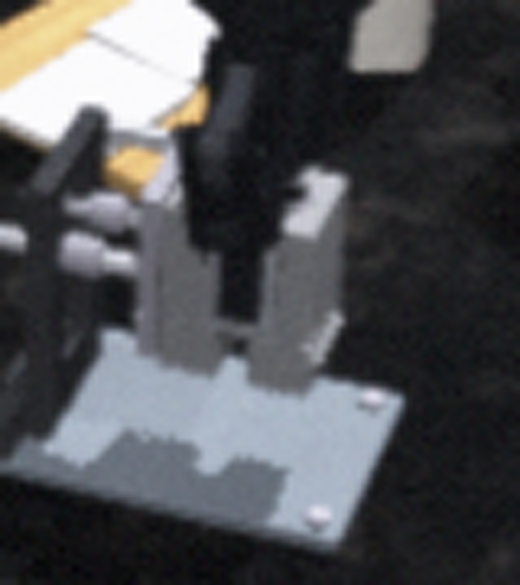

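The pointer at (450,296) now stands right at the first mark (7.5 mm), which agrees with the measured 7.5 N. It needs about 4 mm more, so I push with a larger lead.

{"api": "apply_moves", "payload": {
  "steps": [4,0,-1,-0.2,0.5,-0.1,0.1,4,0,-1,-0.2,0.5,-0.1,0.1,4,0,-1,-0.2,0.5,-0.1,0.1,4,0,-1,-0.2,0.5,-0.1,0.1,4,0,-1,-0.2,0.5,-0.1,0.1,4,0,-1,-0.2,0.5,-0.1,0.1,4,0,-1,-0.2,0.5,-0.1,0.1,4,0,-1,-0.2,0.5,-0.1,0.1]
}}

```text
time: 17.72
ee_pos: [0.526, -0.1597, 0.1016]
ee_rot: [[0.983, 0.182, -0.012], [0.182, -0.983, -0.001], [-0.012, -0.002, -1.0]]
contact_force: [-8.6, -2.9, -0.9]
gripper_width: 0.0396
```

```bash
python3 st.py 0.5281 -0.1595 0.1036 10.5
```

```text
t 17.72 p [ 0.526  -0.1597  0.1016] phi 10.47 z [-0.012  -0.0006 -0.9999] F [-8.5729 -2.8619 -0.9128] M [-0.2902  1.5162  0.0957] w 0.0396 q [ 14.   38.2   0.7 107.   -0.4  35.4 -64.6]
tool mm [ 2.   0.2 -2. ]
turn [-0.09  0.68 -0.03]
```

{"api": "apply_moves", "payload": {
  "steps": [4.5,0,-1.5,0,0.5,0,0.1,4.5,0,-1.5,0,0.5,0,0.1,4.5,0,-1.5,0,0.5,0,0.1,4.5,0,-1.5,0,0.5,0,0.1,4.5,0,-1.5,0,0.5,0,0.1,4.5,0,-1.5,0,0.5,0,0.1,4.5,0,-1.5,0,0.5,0,0.1,4.5,0,-1.5,0,0.5,0,0.1]
}}

```text
time: 18.38
ee_pos: [0.5258, -0.1591, 0.1017]
ee_rot: [[0.985, 0.172, -0.023], [0.172, -0.985, 0.015], [-0.02, -0.019, -1.0]]
contact_force: [-8.6, -2.2, -1.7]
gripper_width: 0.0397
```

```bash
python3 st.py 0.5281 -0.1595 0.1036 10.5;python3 - <<'E'
from workcell import vision,readout
import cv2,numpy as np
np.set_printoptions(precision=3,suppress=True)
a=vision.get_image('wrist');b=vision.get_image('side')
cv2.imwrite('pics/w12.png',cv2.resize(a[80:410,230:460,::-1],None,fx=2.5,fy=1.8))
cv2.imwrite('pics/s12f.png',b[:,:,::-1])
cv2.imwrite('pics/s12.png',cv2.resize(b[155:245,330:410,::-1],None,fx=6.5,fy=6.5,interpolation=cv2.INTER_CUBIC))
E
python3 st.py
```

```text
t 18.38 p [ 0.5258 -0.1591  0.1017] phi 9.92 z [-0.0226  0.0152 -0.9996] F [-8.5546 -2.1673 -1.6545] M [-0.4161  1.5311  0.1881] w 0.0397 q [ 14.7  38.4   0.2 106.4  -1.1  36.7 -64.3]
tool mm [ 2.1  0.7 -2. ]
turn [-1.09  1.12 -0.59]
t 18.48 p [ 0.5258 -0.1591  0.1017] phi 9.93 z [-0.0226  0.0153 -0.9996] F [-8.7752 -2.5719 -2.2818] M [-0.4383  1.58    0.0898] w 0.0394 q [ 14.7  38.4   0.2 106.4  -1.1  36.7 -64.3]
```

View pics/w12.png

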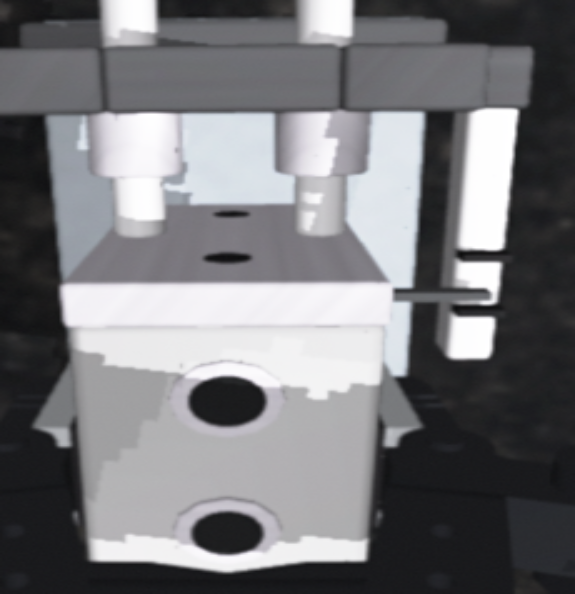

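View pics/s12.png

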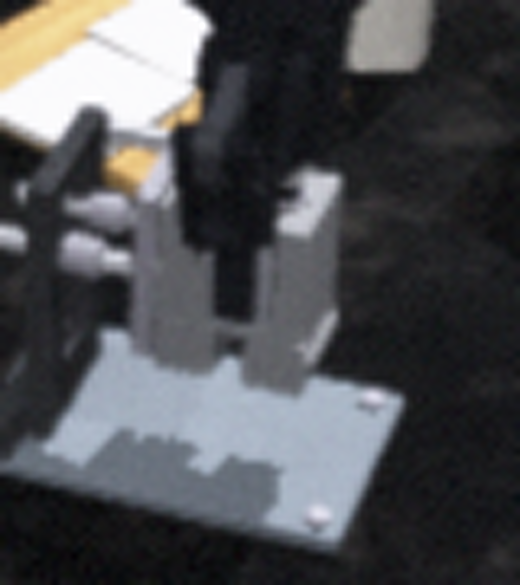

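```bash
python3 - <<'E'
from workcell import vision,readout
import numpy as np
np.set_printoptions(precision=4,suppress=True)
for k in range(20):
    vision.get_image('side')
    if k%4==3:
        s=readout.read_state();print(s['time'],s['ee_pos'],s['contact_force'],s['gripper_width'])
E
python3 - <<'E'
import cv2
b=cv2.imread('pics/s12f.png');cv2.imwrite('pics/s12g.png',cv2.resize(b[150:400,200:440],None,fx=2.3,fy=2.3))
E
```

```text
18.6833 [ 0.5259 -0.1591  0.1017] [-7.659  -2.0244 -2.4128] 0.039319959249413575
18.8833 [ 0.5259 -0.1591  0.1017] [-7.2823 -1.8835 -1.6996] 0.03944545427399343
19.0833 [ 0.5259 -0.1591  0.1017] [-8.9128 -1.3268 -2.0053] 0.039125391776674956
19.2833 [ 0.5258 -0.1591  0.1016] [-8.2415 -1.6855 -2.1876] 0.039040084092192666
19.4833 [ 0.5259 -0.1592  0.1017] [-8.3846 -1.962  -2.9155] 0.03933043375124671
```

View pics/s12g.png

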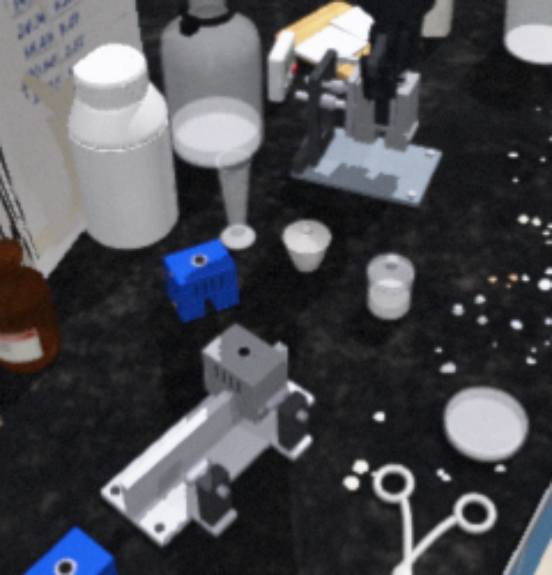

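The hold was steady for a full second: about 8.5 N along the press direction, plate at about 10 mm. The low module is in place and the bystanders are untouched. I hand in.

```bash
python3 -c "
from workcell import job
print(job.finish_job())"
```

```text
the job is handed in; nothing more can be done
None
```

I pulled the tall two-socket module straight up off the rail and carried it upright to the jig. I handed in with the gripper still holding its back on the press plate; `finish_job` gives no verdict.

**First press attempt:** it failed. My tilt correction was too strong, so the module leaned about 3° and sank about 5 mm. I backed off, straightened it and pressed again. The highest force I read was about 9 N, never near 20 N.

**Last checks before handing in:**
- **Force:** the push held for 1 s at about 7.5–9 N along the press direction. That is in the 6–14 N band but a little under the 10 N aim.
- **Gauge:** the pointer stood between the two marks, at about 10 mm of plate travel, which agrees with the force reading.
- **Sideways:** the module was within about 1 mm of the plate's centre.
- **Height:** it sat about 2–2.5 mm low, from the arm sagging under the push. The limit is 6 mm.
- **Angle:** the tool was tilted about 0.03 rad and turned 0.01 rad from square. The limit is 0.1 rad.
- **Grip:** the fingers were closed at 39 mm on the 40 mm module.
- **Other things:** the last side view showed the low module on the rail and the three bystanders in place.

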